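# Release the inked block from its printing bed and hold it up level

## Robot

A 6-joint arm with a two-finger parallel gripper is mounted at the origin on the work surface; the furniture and walls round the work are solid. World frame = base frame: x ahead of the robot, y to its left, z up, the work surface at z = 0. Lengths are in mm, angles in rad, forces in N, time in s.
With the tool pointing down it reaches from about 425 to 950 mm from the base axis. Payload 3.5 kg.
Tool frame: the origin (TCP) lies midway between the tips of the shut fingers; the grasp point (between the pads) lies ctrl.grasp_offset behind it (ctrl.grasp_offset is the distance from the TCP to the grasp point, in mm); z points along the fingers, y is the line along which they close (so a half turn about z gives the same grasp; the last joint's range is limited). The gripper opens to 85 mm and grips with 20 to 120 N. Pads are 22 mm wide; open, the fingers measure 114 mm over their backs; the gripper's body (76 mm by 85 mm) begins 54 mm behind the grasp point. The pads swing forward as they close: fully open they stand 13 mm farther back than shut.
Start: joints at [1.018, 0.286, 1.577, -0, 1.279, -0.15], TCP at [264.56, 620.978, 231.325] pointing down, gripper open.
Joint ranges: [-2.77, 2.77], [-0.9, 2.22], [0.21, 2.48], [-1.53, 4.67], [0.24, 2.81], [-2.84, 2.84]. Speed limits (rad/s): [2.79, 2.79, 3.14, 3.14, 3.14, 3.14].

## Interface

Orientations are given as a unit quaternion [w, x, y, z].
In Python, from bench import telemetry, imaging, ctrl gives the robot as it stands.
- The arm moves only by the shell command python3 -m crank 'ROWS' [FORCE]. ROWS is JSON, a list of rows, each an object of numbers: "grip": the closure, from -1 (fully open) to 1 (shut), so that 0 is half open; "dx", "dy", "dz": the shift along the tool's x, y, z as a fraction of full scale; "roll": the turn about the tool's z as a fraction of full scale. In form: [{"grip": .., "dx": .., "dy": .., "dz": .., "roll": ..}, ...]. A call has 1 to 8 rows; each row is the pose to reach, as a shift and turn from the pose commanded when the call began, along the tool's axes at that moment; what a row does not reach only later rows make up. Full scale, the value 1, is 0.8 m for a shift and 30 degrees for a turn. A row lasts 1/8 s, in which the tool goes at most 62.5 mm and 10.7 degrees, less where a joint would pass 70% of its speed; a pose out of reach is approached as far as the arm can. A call with a number of a shift or a turn outside -1 to 1 is refused whole. A call with a gripper value outside its range is refused whole. The fingers move at their own pace and stop on an object; FORCE is the grip in N (left out, the last holds). Time passes only in rows, so rows that repeat a pose let the fingers close. It gives the time, the measured TCP pose, the force, the opening and the grip force at its end, in the units of the state.
- telemetry.sense(): the state, without advancing time (a new reading comes with each control period).
- imaging.grab_frame(name): name is "side" or "top" or "wrist"; returns a dict with "color" (384x512x3 uint8, blue, green, red), "range_z" (384x512 float32, mm along the optical axis (not along the pixel's ray), 0 where there is no reading), "fx", "fy", "cx", "cy" (pixels), "dist_coeffs" ([k1, k2, p1, p2, k3] as OpenCV has them; the pictures are not rectified), "R" (3x3) and "t" (3): a world point X has camera coordinates R X + t; the wrist camera has in their place "mount" (4x4, takes a point from camera to tool coordinates, whose origin is the TCP and whose axes are the flange's). Camera axes: x right, y down, z forward; pixel columns grow to the right and rows downward; lengths in mm; the calibration is good to about 2 mm. A picture is of the moment at which its call begins: read the wrist's pose just before it.
- ctrl.close_job(): hands the job in; it is judged then, once.
The state is a dict: "t": time; "joint_pos": joint angles; "dq": joint speeds; "joint_torque": joint torques, N m; "ee_pos": TCP position; "ee_rot": TCP orientation; "ft_force": force on the tool from outside, world axes, zero at the start; "moment": the same for the moment, N m; "width": finger opening in mm; "finger_force": force on a finger pad.
Only numpy, scipy, OpenCV 4.12 (cv2) and the standard library are available. Lean on these libraries where they do the work, as an engineer would, in place of code of your own. Each camera call takes 0.05 s, during which the arm holds its last target. There are 200 camera calls.

## Task

A small inked lino block sits flush in its wooden printing bed, where it cannot be gripped: press the bed's release paddle all the way down, so that the lift plate springs up under the block and raises it out of the frame. Then grasp the block, lift it straight up and finish while still holding it, level, face up and steady, about 12 cm (at least 10 cm) above the bed, so that the ink film can be checked against the light. Do not let the block tip on the way, and leave the spare block and the ink roller beside the bed where they lie.

Things in the scene. Friction and masses are not known exactly. Their poses are not given: they have to be found in the camera images.
- bed_top (a point): printing bed, fixed: wooden frame 104 (x) x 92 (y) mm, top 36 mm above the table, on a 152 x 126 x 6 mm board, round a recess 80 (x) x 64 (y) mm that holds the block. Point: centre of the recess, level with the frame's top. x runs from the paddle across the bed (at yaw 0 away from the robot), y left, z up. Two brass paper pins, 7 mm high, stand on the board behind the frame.
- block_center (a point): inked block in the bed, wood with a dark carved face, 60 x 75 x 21 mm, 0.08 to 0.15 kg; point: its centre, half-way up. x: along its 60 mm side (lies along the bed's y), y: 75 mm side, z: up out of the face. At first flush with the frame, about 2 mm play all round; with the lift plate up it stands 15 mm out of the frame: grasp that part across the 60 mm, fingertips just above the frame.
- paddle_pad (a point): middle of the top of the black rubber pad (30 x 30 mm) on the steel release paddle, a lever 34 mm wide that sticks out of the bed's front, 100 mm from the bed's centre along the bed's -x. At rest the pad faces up, 33 mm above the table; at full stroke the point has gone down 15 mm and 5 mm farther from the bed. Press it from above with closed fingers.
- release_paddle (a joint): angle of the paddle, rad: 0 at rest, 0.34 fully down on its stop. Sprung: about 2 N on the pad to start, 4 to 6 N at full stroke; springs back to 0 when let go. The catch lets go at about 0.2. Hinge along the bed's y, 40 mm from the pad's middle towards the bed, 10 mm above the table.
- lift_plate (a joint): height of the sprung aluminium lift plate under the block, m: 0 latched down, 0.015 up. Once the catch lets go it rises by itself with the block in under half a second, and stays up after the paddle is let go.
- spare_block_center (a point): bystander: a larger loose lino block, 95 x 65 x 21 mm, lying on the table to one side of the bed, 130 to 150 mm from its centre; this point is its centre, half-way up, x along its 95 mm side.
- roller_center (a point): bystander: an ink roller 188 x 86 x 33 mm lying on the table on the other side of the bed, 130 to 150 mm from its centre; this point is its middle, 16 mm above the table, x along the tool towards the roller.
Things that resemble listed ones, but are neither listed nor needed, are in the scene too. Leave any purple look-alike of the part that bears block_center alone.

How it is judged:
By the outcome, as a careful person would: the job done as asked, in the order asked, and still so for the second after the job is handed in, while the arm keeps its last pose, push and grip.
It also fails if it takes over 35 s, if anything falls off the work surface, if the arm or the gripper's body presses on something with over 40 N, if the wrist force passes 120 N, or if a joint passes its speed limit or range.

## Working session

There is one attempt and no reset: what is moved stays moved. The work goes in short steps, Python scripts to look and compute and a shell command to move; the robot and the scene stay as the last step left them, time stands still between calls to the robot, and variables do not carry over. Pictures are saved under pics/ and viewed, at most 10 in all, crops included, and the job is handed in when it is done.

```bash
mkdir -p pics
cat > h.py <<'E'
import numpy as np, cv2, pickle
from bench import telemetry, imaging, ctrl
from scipy.spatial.transform import Rotation as Ro
def grab(n):
    s=telemetry.sense(); f=imaging.grab_frame(n); f["s"]=s
    if "mount" in f:
        q=s["ee_rot"]; T=np.eye(4); T[:3,:3]=Ro.from_quat([q[1],q[2],q[3],q[0]]).as_matrix(); T[:3,3]=s["ee_pos"]
        M=T@np.array(f["mount"]); f["Rcw"],f["o"]=M[:3,:3],M[:3,3]
    else:
        R=np.array(f["R"]); f["Rcw"],f["o"]=R.T,-R.T@np.array(f["t"])
    pickle.dump(f,open(n+".pkl","wb")); return f
def ld(n): return pickle.load(open(n+".pkl","rb"))
def ray(f,u,v):
    K=np.array([[f["fx"],0,f["cx"]],[0,f["fy"],f["cy"]],[0,0,1.]])
    p=cv2.undistortPoints(np.array([[[u,v]]],float),K,np.array(f["dist_coeffs"],float))[0,0]
    return np.array([p[0],p[1],1.])
def atz(f,u,v,z):
    d=f["Rcw"]@ray(f,u,v); return f["o"]+d*(z-f["o"][2])/d[2]
def dep(f,u,v):
    w=f["range_z"][int(v)-1:int(v)+2,int(u)-1:int(u)+2]; w=w[w>0]
    return f["o"]+f["Rcw"]@ray(f,u,v)*np.median(w) if w.size else None
def crop(f,n,x0,y0,x1,y1,k): cv2.imwrite("pics/"+n,cv2.resize(f["color"][y0:y1,x0:x1],None,fx=k,fy=k,interpolation=cv2.INTER_CUBIC))
E
python3 - <<'E'
from h import *
a=grab("top");b=grab("side")
cv2.imwrite("pics/a.png",cv2.resize(np.vstack([a["color"],b["color"]]),None,fx=.78,fy=.78))
cv2.imwrite("pics/top.png",a["color"]);print(a["s"]["ee_pos"],a["s"]["ee_rot"],ctrl.grasp_offset,a["o"],b["o"])
E
```

```text
[264.21960326 620.42825271 229.92303946] [-4.16645967e-04  2.00059164e-01  9.79783106e-01 -1.10529078e-03] 18.700000000000003 [338.92156989 118.44854819 896.3682362 ] [798.55036713 808.30346636 417.0256586 ]
```

View pics/a.png

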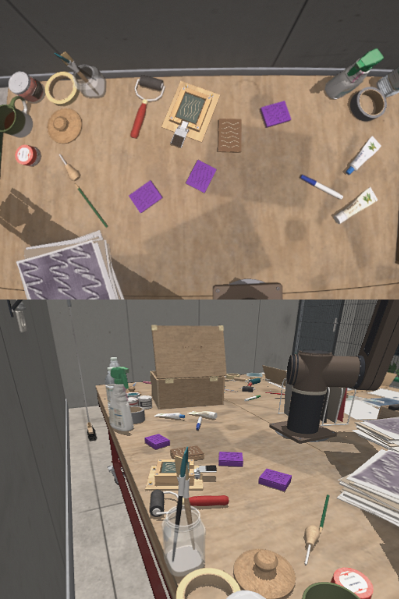

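The top view shows the bed at about (245,138), with its paddle towards the robot at (228,178). The spare block is at (294,173) and the roller at (190,115). The purple look-alikes are at (353,146), (258,227) and (187,252). The inked block is the one inside the frame at (244,137), so I'll check that one in a close crop.

Run:
```python
from h import *
a=ld("top"); crop(a,"b.png",160,85,330,205,4.7)
```

```text
(no output)
```

View pics/b.png

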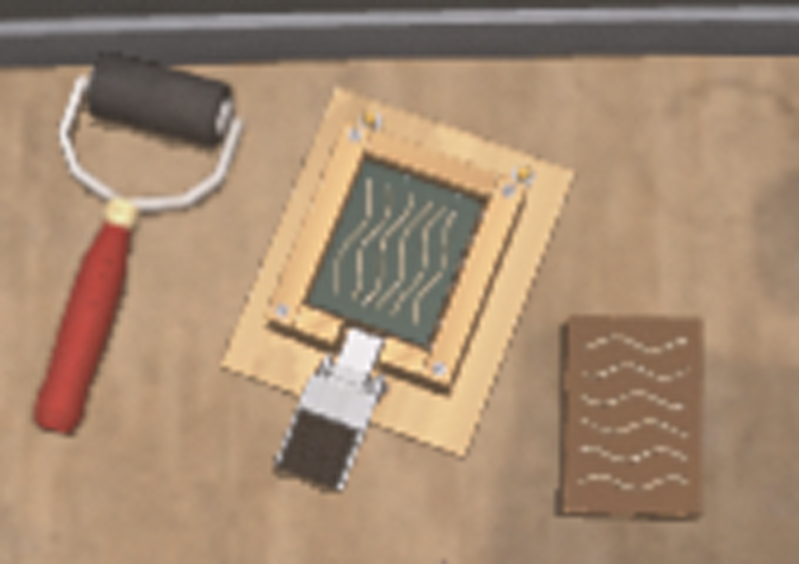

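The crop shows the dark green block in the recess, with corners at about (366,154), (490,196), (432,348) and (305,303). The pad corners are at (302,405), (366,425), (341,490) and (277,468). The spare is brown and lies on the right, and the roller is on the left.

Run:
```python
from h import *
a=ld("top")
P=lambda L,z:np.array([atz(a,160+(u+.5)/4.7-.5,85+(v+.5)/4.7-.5,z) for u,v in L])
def sh(n,Q):
    c=Q.mean(0); e=np.linalg.norm(np.roll(Q,-1,0)-Q,axis=1); d=(Q[0]+Q[1]-Q[2]-Q[3]); print(n,c.round(1),e.round(1),'yaw x',np.degrees(np.arctan2(d[1],d[0])).round(1)); return c
r=sh('recess',P([(366,154),(490,196),(432,348),(305,303)],36))
f=sh('frame',P([(347,122),(525,190),(447,386),(269,320)],36))
b=sh('board',P([(337,86),(575,173),(466,458),(221,369)],6))
p=sh('pad',P([(302,405),(366,425),(341,490),(277,468)],33))
d=f-p; print('pad->frame',np.hypot(*d[:2]),np.degrees(np.arctan2(d[1],d[0])))
for q in [(245,137),(228,180)]: print(dep(a,*q))
# wrist yaw
R=Ro.from_quat(np.roll(a["s"]["ee_rot"],-1)).as_matrix(); print(R.round(3))
sp=sh('spare',P([(566,316),(703,318),(698,517),(560,515)],21))
```

```text
recess [588.1 149.3  36. ] [62.3 78.3 63.2 77.9] yaw x -21.5
frame [586.3 150.   36. ] [ 91.  101.3  88.8 103.1] yaw x -21.5
board [587.1 149.8   6. ] [125.5 151.2 125.5 153. ] yaw x -21.6
pad [495.3 185.9  33. ] [31.3 32.4 31.4 31.6] yaw x -21.4
pad->frame 97.88632488530409 -21.50524853349912
[589.50944742 147.87016599  36.60839716]
[494.79319459 185.9621711   31.90353042]
[[-0.92   0.392 -0.001]
 [ 0.392  0.92  -0.002]
 [ 0.    -0.002 -1.   ]]
spare [510.  41.  21.] [65.  95.4 64.4 95.2] yaw x -3.3
```

```bash
python3 -m crank '[{"grip":1,"dx":-0.474,"dy":-0.387,"dz":0,"roll":-0.053},{"grip":1,"dx":-0.474,"dy":-0.387,"dz":0,"roll":-0.053},{"grip":1,"dx":-0.474,"dy":-0.387,"dz":0,"roll":-0.053},{"grip":1,"dx":-0.474,"dy":-0.387,"dz":0,"roll":-0.053},{"grip":1,"dx":-0.474,"dy":-0.387,"dz":0,"roll":-0.053},{"grip":1,"dx":-0.474,"dy":-0.387,"dz":0,"roll":-0.053},{"grip":1,"dx":-0.474,"dy":-0.387,"dz":0,"roll":-0.053},{"grip":1,"dx":-0.474,"dy":-0.387,"dz":0,"roll":-0.053}]' 40
python3 - <<'E'
from h import *
w=grab("wrist"); cv2.imwrite("pics/w.png",w["color"]); s=telemetry.sense(); print(s["t"],s["ee_pos"],s["joint_pos"],s["ft_force"]); print(Ro.from_quat(np.roll(s["ee_rot"],-1)).as_matrix().round(3))
E
```

```text
t: 1.1
ee_pos: [492.5, 185.3, 231.0]
ee_rot: [-0.0, 0.187, 0.982, -0.0]
ft_force: [0.8, 1.6, -0.2]
width: -0.2
finger_force: 0.0
1.15 [495.07326026 180.81820616 231.05115205] [ 0.15972097 -0.04196298  1.93819899 -0.00474777  1.24435518 -1.02997013] [ 2.2255507  -1.17526745 -0.21106572]
[[-0.929  0.371  0.002]
 [ 0.371  0.929 -0.004]
 [-0.003 -0.003 -1.   ]]
```

View pics/w.png

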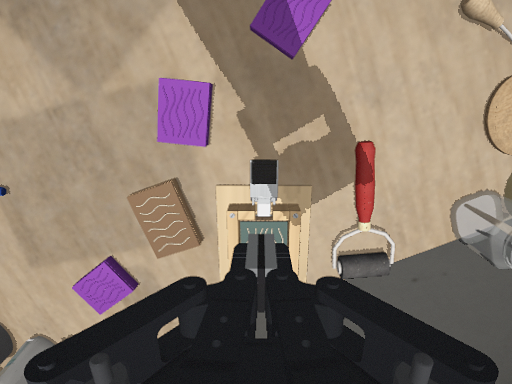

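The wrist view shows the black pad at about (264,172), in front of the bed, with the frame at (264,225). The arm is still settling.

```bash
python3 -m crank '[{"grip":1,"dx":0,"dy":0,"dz":0,"roll":0},{"grip":1,"dx":0,"dy":0,"dz":0,"roll":0},{"grip":1,"dx":0,"dy":0,"dz":0,"roll":0}]'
python3 - <<'E'
from h import *
w=grab("wrist"); crop(w,"w2.png",200,140,330,240,6); s=w["s"]; print(s["t"],s["ee_pos"],s["ft_force"]); print(Ro.from_quat(np.roll(s["ee_rot"],-1)).as_matrix().round(3)); print(atz(w,264,172,33))
E
```

```text
t: 1.52
ee_pos: [491.4, 188.7, 231.2]
ee_rot: [-0.0, 0.185, 0.983, 0.0]
ft_force: [-0.3, -0.6, -1.0]
width: 0.1
finger_force: 0.0
1.525 [491.36372676 188.73163914 231.16431033] [-0.25104498 -0.56461192 -1.0186561 ]
[[-0.931  0.364 -0.   ]
 [ 0.364  0.931  0.   ]
 [ 0.    -0.    -1.   ]]
[495.17868312 190.99416231  33.        ]
```

View pics/w2.png

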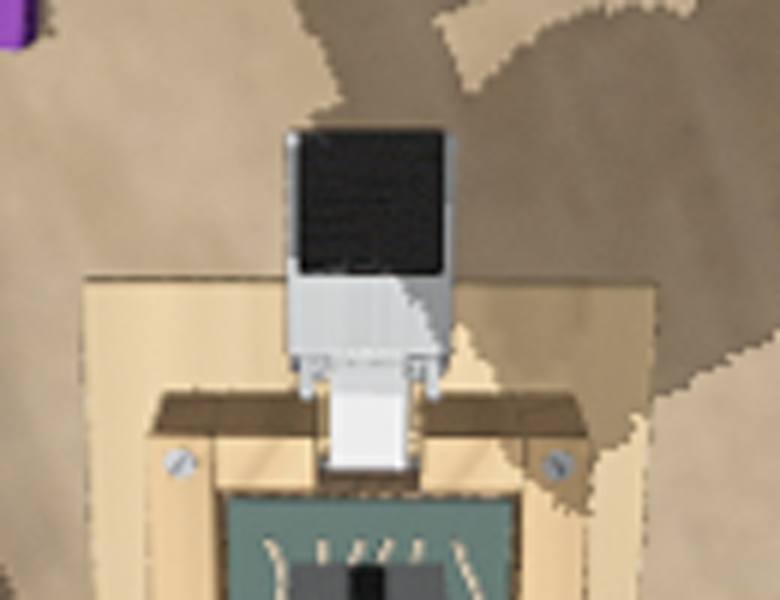

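The pad fills crop (298..445, 130..273), so its centre is at pixel (261.8,173.6). The frame's front top edge runs from (150,435) to (588,435) in the crop.

Run:
```python
from h import *
w=ld("wrist")
A=lambda u,v,z:atz(w,200+(u+.5)/6-.5,140+(v+.5)/6-.5,z)
p=A(371,202,33);l=A(150,436,36);r=A(588,436,36);b=A(84,281,6);c=A(656,281,6)
for q in (p,l,r,b,c):print(q.round(1))
d=b-c;print(np.linalg.norm(d),np.linalg.norm(l-r),'tool-bed axes: bed y angle',np.degrees(np.arctan2(d[1],d[0])))
d/=np.linalg.norm(d);x=np.array([d[1],-d[0],0])
e=(l-r)/np.linalg.norm(l-r); print(np.degrees(np.arctan2(e[1],e[0])))
print('centre from frame',(l+r)/2+52*x,'from board',(b+c)/2+76*x,'from pad',p+100*x)
```

```text
[495.5 187.6  33. ]
[524.1 127.7  36. ]
[556.9 211.4  36. ]
[495.  120.7   6. ]
[540.3 236.7   6. ]
124.48237648429233 89.93616676566853 tool-bed axes: bed y angle -111.34707691536644
-111.34155329938793
centre from frame [492.06753277 188.47615845  36.        ] from board [446.86295835 206.36918558   6.        ] from pad [402.3410953  223.97713219  33.        ]
```

```bash
python3 -m crank '[{"grip":1,"dx":0.008,"dy":0,"dz":0.08,"roll":0},{"grip":1,"dx":0.008,"dy":0,"dz":0.15,"roll":0},{"grip":1,"dx":0.008,"dy":0,"dz":0.22,"roll":0},{"grip":1,"dx":0.008,"dy":0,"dz":0.232,"roll":0},{"grip":1,"dx":0.008,"dy":0,"dz":0.24,"roll":0},{"grip":1,"dx":0.008,"dy":0,"dz":0.25,"roll":0},{"grip":1,"dx":0.008,"dy":0,"dz":0.257,"roll":0},{"grip":1,"dx":0.008,"dy":0,"dz":0.26,"roll":0}]'
```

```text
t: 2.58
ee_pos: [485.9, 191.0, 24.6]
ee_rot: [-0.001, 0.187, 0.982, 0.001]
ft_force: [-5.8, 4.2, 6.1]
width: -0.1
finger_force: 3.4
```

```bash
python3 -m crank '[{"grip":1,"dx":0,"dy":0,"dz":0.005,"roll":0},{"grip":1,"dx":0,"dy":0,"dz":0.008,"roll":0},{"grip":1,"dx":0,"dy":0,"dz":0.008,"roll":0}]'
python3 - <<'E'
from h import *
b=grab("side"); s=b["s"]; print(s["ee_pos"],s["ft_force"]); crop(b,"s.png",170,170,310,270,5.7)
E
```

```text
t: 2.95
ee_pos: [485.0, 191.1, 18.1]
ee_rot: [-0.002, 0.187, 0.982, 0.001]
ft_force: [-5.3, 3.4, 5.1]
width: -0.1
finger_force: 3.9
[485.0426753  191.11238641  18.06300113] [-5.33591767  3.4498796   5.13046204]
```

View pics/s.png

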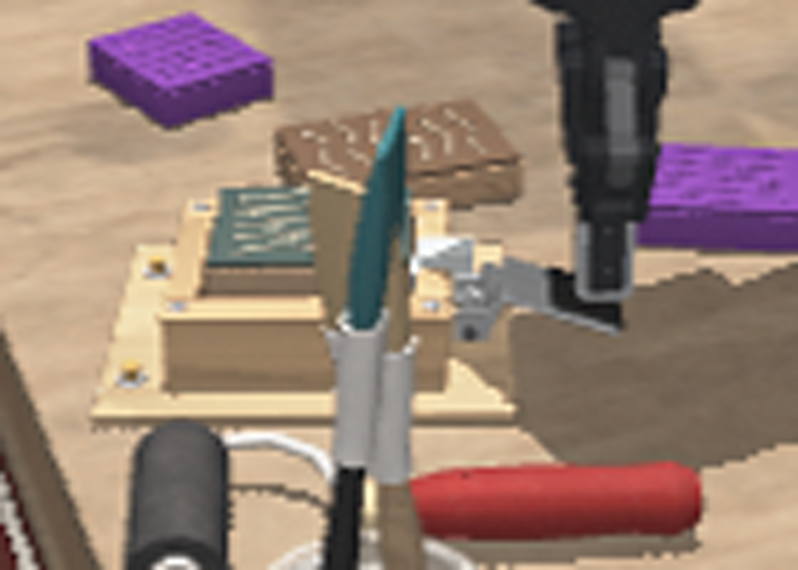

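The paddle is tilted down and the block now stands out of the frame at crop (260,240). The force hasn't shown the stop yet, so I'll press a little further.

```bash
python3 -m crank '[{"grip":1,"dx":0,"dy":0,"dz":0.004,"roll":0},{"grip":1,"dx":0,"dy":0,"dz":0.005,"roll":0},{"grip":1,"dx":0,"dy":0,"dz":0.005,"roll":0}]'
```

```text
t: 3.38
ee_pos: [485.1, 191.4, 16.8]
ee_rot: [-0.003, 0.187, 0.982, 0.0]
ft_force: [-14.3, 3.1, 23.2]
width: 0.2
finger_force: 13.7
```

```bash
python3 -m crank '[{"grip":1,"dx":0,"dy":0,"dz":-0.03,"roll":0},{"grip":1,"dx":0,"dy":0,"dz":-0.1,"roll":0},{"grip":-1,"dx":0.03,"dy":0,"dz":-0.17,"roll":0},{"grip":-1,"dx":0.06,"dy":0,"dz":-0.23,"roll":0},{"grip":-1,"dx":0.06,"dy":0,"dz":-0.23,"roll":0},{"grip":-1,"dx":0.06,"dy":0,"dz":-0.23,"roll":0},{"grip":-1,"dx":0.06,"dy":0,"dz":-0.23,"roll":0},{"grip":-1,"dx":0.06,"dy":0,"dz":-0.23,"roll":0}]'
python3 - <<'E'
from h import *
w=grab("wrist");t=grab("top"); print(w["s"]["ee_pos"],w["s"]["width"],w["s"]["ft_force"]);print(Ro.from_quat(np.roll(w["s"]["ee_rot"],-1)).as_matrix().round(3))
crop(w,"w3.png",192,130,352,250,5)
crop(t,"t3.png",200,95,300,170,8)
E
```

```text
t: 4.38
ee_pos: [441.0, 207.0, 195.3]
ee_rot: [-0.001, 0.187, 0.982, -0.001]
ft_force: [-0.5, -0.9, 0.4]
width: 85.7
finger_force: 0.0
[441.02214938 207.02523074 195.29824456] 85.68832027169864 [-0.52405687 -0.91188613  0.427771  ]
[[-0.93   0.367 -0.003]
 [ 0.367  0.93  -0.001]
 [ 0.002 -0.002 -1.   ]]
```

View pics/w3.png

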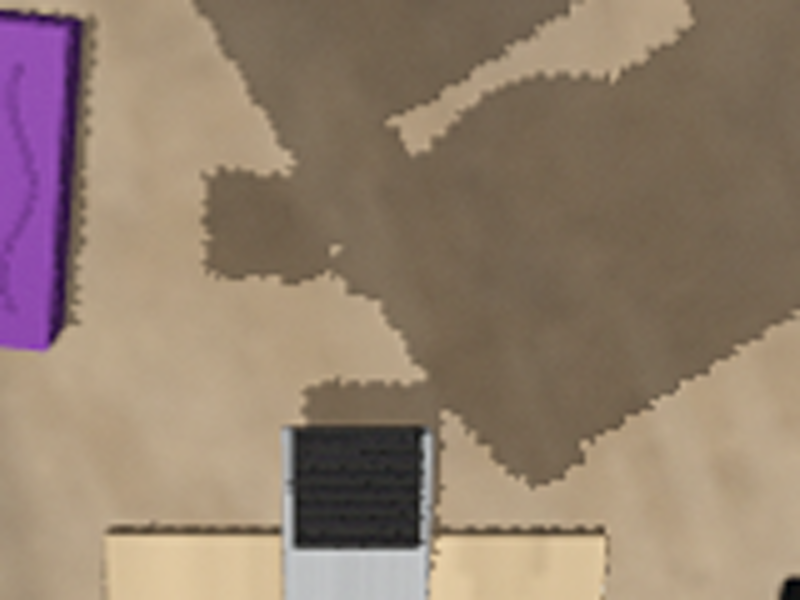

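View pics/t3.png

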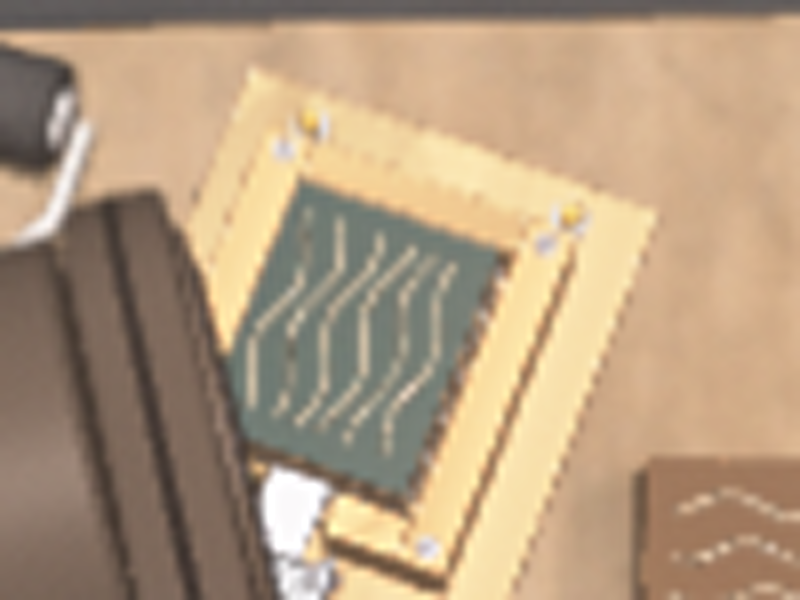

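Both crops show the paddle back up and the block raised and level. Its corners in the top crop are (300,180), (512,255) and (408,497), and the fourth is hidden by the arm.

Run:
```python
from h import *
t=ld("top");w=ld("wrist")
A,B,C=[atz(t,200+(u+.5)/8-.5,95+(v+.5)/8-.5,51) for u,v in [(300,180),(512,255),(408,497)]]
g=lambda d:np.degrees(np.arctan2(d[1],d[0]))
print((A+C)/2,np.linalg.norm(A-B),np.linalg.norm(B-C),g(A-B),g(B-C))
print(dep(t,200+390/8,95+330/8))
p=atz(w,192+358/5,130+487/5,33);print('pad',p,'->bed',p[:2]+100*np.array([.931,-.365]))
s=telemetry.sense();R=Ro.from_quat(np.roll(s["ee_rot"],-1)).as_matrix()
print(s["ee_pos"],R.T@(np.array([588,150.2,150])-s["ee_pos"])/800)
```

```text
[586.13293195 150.10064329  51.        ] 61.79099228373433 73.18579399097341 68.6775587541973 -23.433911846919752
[587.06572546 139.2577447   50.27688624]
pad [496.08854586 188.11170835  33.        ] ->bed [589.18854586 151.61170835]
[441.23446716 207.16011778 195.81367846] [-0.19688432  0.00109986  0.05692782]
```

```bash
python3 -m crank '[{"grip":-1,"dx":-0.08,"dy":0.001,"dz":0.02,"roll":0},{"grip":-1,"dx":-0.15,"dy":0.001,"dz":0.04,"roll":0},{"grip":-1,"dx":-0.196,"dy":0.001,"dz":0.09,"roll":0},{"grip":-1,"dx":-0.196,"dy":0.001,"dz":0.12,"roll":0},{"grip":-1,"dx":-0.196,"dy":0.001,"dz":0.12,"roll":0},{"grip":-1,"dx":-0.196,"dy":0.001,"dz":0.12,"roll":0},{"grip":-1,"dx":-0.196,"dy":0.001,"dz":0.12,"roll":0}]'
python3 - <<'E'
from h import *
w=grab("side"); print(w["s"]["ee_pos"]);print(Ro.from_quat(np.roll(w["s"]["ee_rot"],-1)).as_matrix().round(3))
w2=grab("wrist")
cv2.imwrite("pics/s4.png",np.hstack([cv2.resize(w["color"][130:270,170:310],(400,400)),cv2.resize(w2["color"],(533,400))[:,66:466]]))
E
```

```text
t: 5.35
ee_pos: [588.5, 151.2, 102.9]
ee_rot: [0.002, 0.186, 0.983, 0.0]
ft_force: [0.3, 0.4, -1.0]
width: 85.3
finger_force: 0.0
[588.45123635 151.16941799 102.86485395]
[[-0.931  0.366  0.003]
 [ 0.366  0.931  0.   ]
 [-0.003  0.001 -1.   ]]
```

View pics/s4.png

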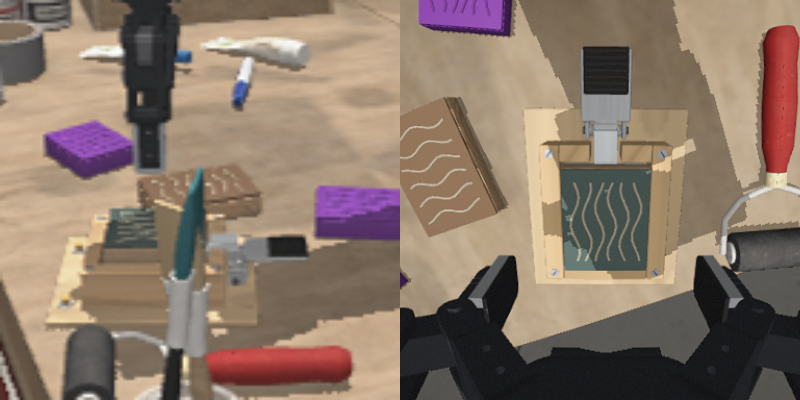

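The wrist view shows the whole raised block between the open fingers. Its face corners in the panel are (562,169), (651,169), (649,270) and (563,270).

Run:
```python
from h import *
w=ld("wrist")
Q=np.array([atz(w,(x-334)*512/533,y*.96,51) for x,y in [(562,169),(651,169),(649,270),(563,270)]])
s=telemetry.sense();R=Ro.from_quat(np.roll(s["ee_rot"],-1)).as_matrix();c=Q.mean(0)
print(Q.round(1),c,np.linalg.norm(Q-np.roll(Q,-1,0),axis=1),(R.T@(c-s["ee_pos"])),s["ee_pos"])
```

```text
[[543.2 138.5  51. ]
 [564.3 192.2  51. ]
 [633.7 167.   51. ]
 [611.  109.2  51. ]] [588.04725591 151.74121074  51.        ] [57.68166821 73.85477275 62.11410543 73.85835502] [ 0.55711097  0.42639085 51.63575012] [588.26286679 151.12920949 102.63643906]
```

```bash
python3 -m crank '[{"grip":-1,"dx":0,"dy":0,"dz":0.04,"roll":0},{"grip":-1,"dx":0,"dy":0,"dz":0.07,"roll":0},{"grip":-1,"dx":0,"dy":0,"dz":0.086,"roll":0},{"grip":-1,"dx":0,"dy":0,"dz":0.086,"roll":0},{"grip":-1,"dx":0,"dy":0,"dz":0.086,"roll":0},{"grip":-0.6,"dx":0,"dy":0,"dz":0.086,"roll":0},{"grip":-0.6,"dx":0,"dy":0,"dz":0.086,"roll":0}]' 40
python3 - <<'E'
from h import *
w=grab("wrist");b=grab("side");print(w["s"]["ee_pos"],w["s"]["width"],w["s"]["ft_force"])
cv2.imwrite("pics/s5.png",np.hstack([cv2.resize(b["color"][170:270,190:290],(400,400)),cv2.resize(w["color"][100:384,110:394],(400,400))]))
E
```

```text
t: 6.32
ee_pos: [588.2, 150.8, 33.0]
ee_rot: [0.001, 0.186, 0.982, 0.0]
ft_force: [0.6, 0.0, 0.1]
width: 68.2
finger_force: 0.0
[588.17237334 150.80114401  32.95990298] 68.1827397071446 [0.62022359 0.02324925 0.05144334]
```

View pics/s5.png

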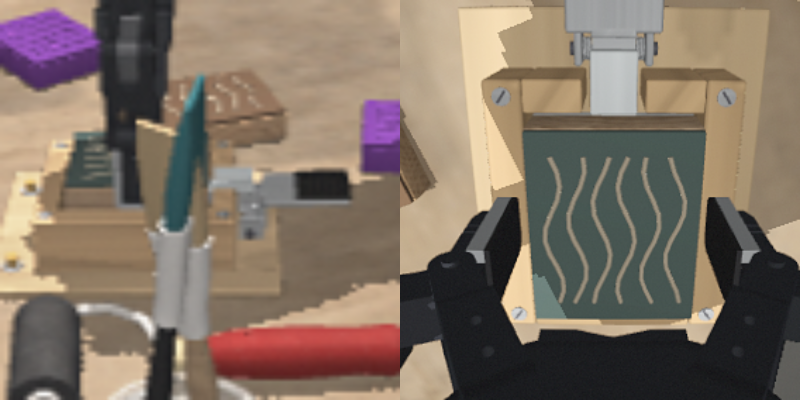

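The fingers straddle the 60 mm sides centrally and clear the frame, with no contact force. Now I'll close them.

```bash
python3 -m crank '[{"grip":-0.4,"dx":0,"dy":0,"dz":0,"roll":0},{"grip":-0.3,"dx":0,"dy":0,"dz":0,"roll":0},{"grip":0,"dx":0,"dy":0,"dz":0,"roll":0},{"grip":1,"dx":0,"dy":0,"dz":0,"roll":0},{"grip":1,"dx":0,"dy":0,"dz":0,"roll":0},{"grip":1,"dx":0,"dy":0,"dz":0,"roll":0}]' 40
```

```text
t: 7.18
ee_pos: [587.8, 150.9, 32.3]
ee_rot: [0.0, 0.186, 0.982, 0.0]
ft_force: [-0.9, 1.1, 4.0]
width: 58.9
finger_force: 45.2
```

```bash
python3 -m crank '[{"grip":1,"dx":0,"dy":0,"dz":-0.01,"roll":0},{"grip":1,"dx":0,"dy":0,"dz":-0.025,"roll":0},{"grip":1,"dx":0,"dy":0,"dz":-0.05,"roll":0},{"grip":1,"dx":0,"dy":0,"dz":-0.08,"roll":0},{"grip":1,"dx":0,"dy":0,"dz":-0.11,"roll":0},{"grip":1,"dx":0,"dy":0,"dz":-0.135,"roll":0},{"grip":1,"dx":0,"dy":0,"dz":-0.15,"roll":0},{"grip":1,"dx":0,"dy":0,"dz":-0.15,"roll":0}]'
python3 -m crank '[{"grip":1,"dx":0,"dy":0,"dz":0,"roll":0},{"grip":1,"dx":0,"dy":0,"dz":0,"roll":0},{"grip":1,"dx":0,"dy":0,"dz":0,"roll":0},{"grip":1,"dx":0,"dy":0,"dz":0,"roll":0}]'
python3 - <<'E'
from h import *
w=grab("wrist");b=grab("side");print(w["s"]["ee_pos"],w["s"]["width"],w["s"]["ft_force"],np.abs(w["s"]["dq"]).max())
cv2.imwrite("pics/s6.png",np.hstack([cv2.resize(b["color"][110:270,170:330],(400,400)),cv2.resize(w["color"][100:384,110:394],(400,400))]))
Q=np.array([q for v in range(200,290,6) for u in range(212,300,6) if (q:=dep(w,u,v)) is not None])
c=Q.mean(0);n=np.linalg.svd(Q-c)[2][2];print(c,n,Q[:,2].min(),Q[:,2].max())
E
```

```text
t: 8.18
ee_pos: [588.2, 150.8, 153.4]
ee_rot: [0.001, 0.186, 0.982, 0.0]
ft_force: [-0.3, -0.5, -1.7]
width: 58.9
finger_force: 44.7
t: 8.68
ee_pos: [587.5, 150.7, 151.7]
ee_rot: [-0.0, 0.186, 0.982, -0.0]
ft_force: [-0.4, 0.1, -0.5]
width: 59.0
finger_force: 44.7
[587.47169583 150.72292658 151.69496319] 59.007065623341624 [-0.35141658  0.05599696 -0.49170837] 0.0035573170390002947
[574.37939486 152.34489316 170.06293246] [ 0.00304019 -0.00275589 -0.99999158] 169.23687528252862 171.22097510293213
```

View pics/s6.png

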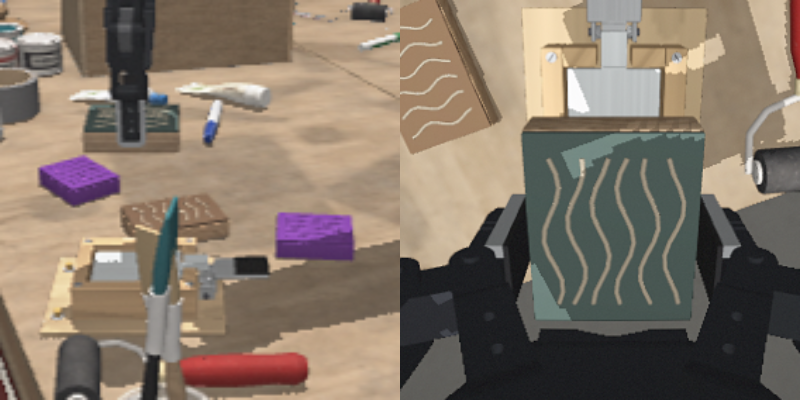

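The block is held level and steady. Its face is at z = 170, so its centre is about 124 mm and its underside about 113 mm above the bed, and the bystanders are where they were.

```bash
python3 -c "
from bench import ctrl
print(ctrl.close_job())"
```

```text
the job is handed in; nothing more can be done
None
```

The job is handed in: I pressed the paddle down to its stop, the block rose, and the arm is holding it level and face up, its underside about 11 cm (centre about 12 cm) above the bed, with the spare block and the roller untouched.

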